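Close and pin a storage tub

TASK

The white lid lies crooked on the green storage tub: square it up over the tub and press it down at both ends until it is fully home and level on the rim. Then lock it: push the wooden rod with the red head through one steel ear, under the bar of the lid's blue handle and out through the other ear until its head is up against the ear, and let go. Leave the other things on the bench where they are.

Things in the scene. Friction and masses are not known exactly. Their poses are not given: they have to be found in the camera images.
- tub_rim (a point): Centre of the mouth of the green storage tub, level with the top of its rim, 80 mm above the bench. The tub is fixed to the bench: 171 mm long (its x), 100 mm wide (its y), walls 4 mm, mouth 163 x 92 mm. z up. On the middle of each long side stands a steel ear.
- ear_right (a point): Centre of the 19 mm square opening in the steel ear on the tub's -y side, 24 mm above rim level, 71.5 mm from the tub's middle. The rod passes it along the tub's y. The ear is 31 mm wide (x), 7 mm thick (y), its top 39.5 mm above the rim. Axes as the tub's.
- ear_left (a point): Centre of the opening in the like ear on the tub's +y side, 24 mm above rim level and 71.5 mm from the tub's middle.
- catch_far_in (a point): Sprung orange catch in the tub's +x end wall: this point is its innermost line, 8 mm below the rim, 77 mm from the tub's middle. It sticks 4.5 mm into the mouth. The squared-up lid first rests on the two catches, about 8 mm too high; each end clicks past its catch when pressed down there with roughly 4 to 12 N, and then stays down.
- catch_near_in (a point): The like catch in the tub's -x end wall.
- lid_under (a point): Centre of the underside of the loose white lid's flange (this face rests on the rim when home). About 130 g. Flange 180 (its x) x 110 (its y) x 5 mm; below it a hollow plug 159 x 86 mm, 14 mm deep, fits the mouth with 2 mm to spare at each end, 3 mm at each side. z up. At the start it lies level but turned, plug on the rim, so this point is 14 mm above the rim. Fits either way round.
- lid_handle (a point): Blue bridge handle in the middle of the lid: 54 mm long along the lid's x, 16 mm thick along its y, top 44 mm above the underside of the flange. This point is the underside of its 10 mm high top bar, 34 mm above the underside of the flange. The opening below the bar is 30 mm wide (x), 12 to 34 mm above the underside of the flange, and goes through along y.
- lid_end_far (a point): Middle of the grey press pad on top of the lid at its own +x end, 64 mm from the lid's middle, on the top face (5.5 mm above the underside of the flange).
- lid_end_near (a point): The same at the lid's own -x end.
- rod_head (a point): Centre of the red square head (24 x 24 mm, 35 mm long) of the loose locking rod (45 g, 200 mm long). The rod runs along its own y: head at -y, shank 12 mm thick, 165 mm long to +y. This point is 182.5 mm from the tip, 17.5 mm from the head face that meets the ear. It starts level in a slotted wooden rest (open upwards, top 48 mm high), axis 40 mm above the bench, head free beyond the rest.
- rod_tip (a point): Tip of the rod on its axis (slightly tapered), at its +y end. When the rod is fully home its tip stands about 15 mm beyond the far ear.
- tape_roll: Bystander: blue tape roll, 72 mm across, 35 mm high, standing flat beside the tub's +y side; origin under its centre.
- screw_jar: Bystander: jar with a yellow cap, 64 mm across, 85 mm high; origin under its centre.
- pumpkin: Bystander: orange toy pumpkin, 80 mm across, 65 mm high; origin under its centre.
- card_box: Bystander: cardboard box 80 x 140 mm, 80 mm high; origin under its centre.
- screwdriver: Bystander: screwdriver lying on the bench beyond the tub; origin under its middle.
- small_tub: Bystander: small closed clear tub with white lid, 98 x 138 mm, 65 mm high; origin under its centre.
- paint_can: Bystander: metal can with paper label, 80 mm across, 100 mm high; origin under its centre.

How it is judged:
By the outcome, as a careful person would: the job done as asked, in the order asked, and still so for the second after the job is handed in, with the robot touching nothing.
It also fails if it takes over 72 s, if anything falls off the work surface, if the arm or the gripper's body presses on something with over 40 N, if the wrist force passes 120 N, or if a joint passes its speed limit or range.

ROBOT

A 6-joint arm with a two-finger parallel gripper is mounted at the origin on the work surface. World frame = base frame: x ahead of the robot, y to its left, z up, the work surface at z = 0. Lengths are in m, angles in rad, forces in N, time in s.
With the tool pointing down it reaches from about 0.375 to 0.9 m from the base axis. Payload 3.1 kg.
Tool frame: the origin (TCP) lies between the finger pads; the fingertips stand 8 mm ahead of it and the grasp point (between the pads) lies 11 mm behind it; z points along the fingers, y is the line along which they close (so a half turn about z gives the same grasp; the last joint's range is limited). The gripper opens to 87 mm and grips with 3 to 60 N. Pads are 19 mm wide; open, the fingers measure 117 mm over their backs; the gripper's body (75 mm by 190 mm) begins 51 mm behind the grasp point.
Start: joints at [-1.45, 0.527, 1.433, -0, 1.181, -0.178], TCP at [0.184, -0.597, 0.231] pointing down, gripper open.
Joint ranges: [-3.08, 3.08], [-0.75, 2.2], [0.22, 2.44], [-1.43, 4.57], [0, 2.65], [-2.85, 2.85]. Speed limits (rad/s): [2.79, 2.79, 3.14, 3.14, 3.14, 3.14].

INTERFACE

Orientations are given as a unit quaternion [x, y, z, w].
In Python, from rig import robot, vision, job gives the robot as it stands.
- The arm moves only by the shell command python3 -m handwheel 'ROWS' [OPENING] [FORCE]. ROWS is JSON, a list of rows, each a list of 4 numbers: the shift along the tool's x, y, z as a fraction of full scale, then the turn about the tool's z as a fraction of full scale. A call has 1 to 20 rows; each row is the pose to reach, as a shift and turn from the pose commanded when the call began, along the tool's axes at that moment, turning the shorter way round; what a row does not reach only later rows make up. Full scale, the value 1, is 300 mm for a shift and 2 pi rad for a turn. A row lasts 1/12 s, in which the tool goes at most 41.7 mm and 7.16 degrees, less where a joint would pass 70% of its speed; a pose out of reach is approached as far as the arm can. A call with a number of a shift or a turn outside -1 to 1 is refused whole. A call with a gripper value outside its range is refused whole. OPENING is the opening in per cent of the stroke, from 0 (shut) to 100 (fully open), set as the call begins (- or left out, the last holds). The fingers move at their own pace and stop on an object; FORCE is the grip in N (left out, the last holds). Time passes only in rows, so rows that repeat a pose let the fingers close. It gives the time, the measured TCP pose, the force, the opening and the grip force at its end, in the units of the state.
- robot.get_obs(): the state, without advancing time (a new reading comes with each control period).
- vision.camera(name): name is "scene" or "top"; returns a dict with "frame" (420x560x3 uint8, red, green, blue), "K" (3x3 intrinsics, pixels), "k1" (the pictures are not rectified: a ray, as slopes to the right and down, at radius r is drawn at 1 + k1 r^2 times it, then the intrinsics apply), "cam_to_world" (4x4, takes a point from camera to world coordinates). Camera axes: x right, y down, z forward; pixel columns grow to the right and rows downward; lengths in m; the calibration is good to about 2 mm. A picture is of the moment at which its call begins. There is no depth.
- job.hand_in(): hands the job in; it is judged then, once.
Trained networks look in the newest picture that a camera, given by its name, has taken for a name from the list of things; names that differ only in an ending like _2 or _b are one class to them, and where a whole thing is asked for, a point or a joint stands for the part that bears it (a point fixed in the world has none). Each returns a list of dicts, best first, with "conf" (0 to 1); they miss things now and then, are a little off and sometimes report something else, mostly with a low value. They report only what shows in the picture. A call takes as long as a camera call.
- vision.look_for(camera, label): "point" ([row, column] in pixels, amid what is visible of it).
- vision.outline_of(camera, label): "mask" (420x560 bool, what is visible of it) and "point" ([row, column] in pixels, amid what is visible of it).
The state is a dict: "time": time; "q": joint angles; "joint_velocities": joint speeds; "joint_torque": joint torques, N m; "position": TCP position; "tool_rot": TCP orientation; "ft_force": force on the tool from outside, world axes, zero at the start; "moment": the same for the moment, N m; "grip_width": finger opening in m; "grip_force": force on a finger pad.
Only numpy, scipy, OpenCV 4.12 (cv2) and the standard library are available. Lean on these libraries where they do the work, as an engineer would, in place of code of your own. Each camera call takes 0.05 s, during which the arm holds its last target. There are 200 camera calls.

## Working session

There is one attempt and no reset: what is moved stays moved. The work goes in short steps, Python scripts to look and compute and a shell command to move; the robot and the scene stay as the last step left them, time stands still between calls to the robot, and variables do not carry over. Pictures are saved under pics/ and viewed, at most 10 in all, crops included, and the job is handed in when it is done.

```bash
mkdir -p pics; ls
cat > h.py <<'E'
import numpy as np, cv2
from rig import robot, vision, job
from scipy.spatial.transform import Rotation as R
def cam(n): return vision.camera(n)
def ray(c,p):
    K=c["K"]; y=(p[0]-K[1,2])/K[1,1]; x=(p[1]-K[0,2])/K[0,0]
    rd=np.hypot(x,y); r=rd
    for _ in range(20): r=rd/(1+c["k1"]*r*r)
    s=r/rd if rd>0 else 1
    T=c["cam_to_world"]; d=T[:3,:3]@np.array([x*s,y*s,1]); return T[:3,3],d
def at_z(c,p,z):
    o,d=ray(c,p); return o+d*(z-o[2])/d[2]
def tri(c1,p1,c2,p2):
    A=[];b=[]
    for c,p in((c1,p1),(c2,p2)):
        o,d=ray(c,p); d=d/np.linalg.norm(d); P=np.eye(3)-np.outer(d,d); A.append(P); b.append(P@o)
    return np.linalg.lstsq(np.vstack(A),np.hstack(b),rcond=None)[0]
def proj(c,X):
    T=np.linalg.inv(c["cam_to_world"]); v=T[:3,:3]@np.asarray(X)+T[:3,3]; x,y=v[:2]/v[2]; f=1+c["k1"]*(x*x+y*y)
    return np.array([c["K"][1,1]*y*f+c["K"][1,2],c["K"][0,0]*x*f+c["K"][0,2]])
def save(c,n,crop=None,s=1):
    f=c["frame"][:,:,::-1]
    if crop: f=f[crop[0]:crop[1],crop[2]:crop[3]]
    cv2.imwrite(f"pics/{n}.png",cv2.resize(f,None,fx=s,fy=s,interpolation=cv2.INTER_CUBIC))
E
python3 - <<'E'
from h import *
np.set_printoptions(precision=4,suppress=True)
cs={n:cam(n) for n in("scene","top")}
im=[]
for n,c in cs.items():
    save(c,n+"0"); print(n,c["cam_to_world"].round(3).tolist(),c["K"][0,0],c["k1"])
Z=dict(tub_rim=.08,ear_right=.104,ear_left=.104,catch_far_in=.072,catch_near_in=.072,lid_under=.094,lid_handle=.128,lid_end_far=.0995,lid_end_near=.0995,rod_head=.04,rod_tip=.04,tape_roll=.0175,screw_jar=.04,pumpkin=.03,card_box=.04,screwdriver=.01,small_tub=.03,paint_can=.05)
for l,z in Z.items():
    ps={}
    for n,c in cs.items():
        r=vision.look_for(n,l)
        print(l,n,[(np.round(q["point"],1).tolist(),round(q["conf"],2),at_z(c,q["point"],z)[:2].round(4).tolist()) for q in r[:3]])
        if r: ps[n]=r[0]["point"]
    if len(ps)==2: print("   tri",tri(cs["scene"],ps["scene"],cs["top"],ps["top"]))
o=robot.get_obs(); print(o["position"],o["tool_rot"],R.from_quat(o["tool_rot"]).as_matrix(),o["grip_width"])
E
```

```text
pics
scene [[-0.068, 0.673, -0.736, 1.444], [0.998, 0.059, -0.037, 0.024], [0.019, -0.737, -0.676, 0.865], [0.0, 0.0, 0.0, 1.0]] 404.4958475205072 -0.007191829285824542
top [[0.005, -0.997, 0.072, 0.501], [-1.0, -0.006, -0.006, 0.004], [0.006, -0.072, -0.997, 1.281], [0.0, 0.0, 0.0, 1.0]] 445.4058744064194 0.04251971986494738
tub_rim scene [([224.2, 313.1], 0.55, [0.6159, 0.0714])]
tub_rim top [([227.8, 270.2], 0.92, [0.5295, 0.0211])]
   tri [0.5325 0.0491 0.0016]
ear_right scene [([224.2, 310.2], 0.85, [0.6419, 0.062]), ([208.0, 436.7], 0.67, [0.5425, 0.4246])]
ear_right top [([226.8, 266.3], 0.8, [0.5315, 0.0311])]
   tri [0.5346 0.0502 0.0021]
ear_left scene [([225.0, 314.2], 0.91, [0.6441, 0.0729])]
ear_left top [([225.4, 267.2], 0.93, [0.5352, 0.0287]), ([141.8, 371.7], 0.5, [0.7602, -0.249])]
   tri [0.5391 0.0551 0.0044]
catch_far_in scene [([226.3, 310.7], 0.9, [0.6167, 0.0651])]
catch_far_in top [([228.8, 265.8], 0.82, [0.5269, 0.0331])]
   tri [ 0.5292  0.0523 -0.0119]
catch_near_in scene []
catch_near_in top [([230.4, 248.9], 0.54, [0.5224, 0.0788])]
lid_under scene [([19
[... 1867 characters left out ...]
[0.7757, -0.2639])]
   tri [ 0.7769 -0.1906  0.0348]
screwdriver scene [([277.1, 284.6], 0.73, [0.7548, 0.0013]), ([207.8, 438.0], 0.72, [0.4298, 0.4785])]
screwdriver top [([144.0, 275.0], 0.59, [0.773, 0.0099])]
   tri [0.7693 0.0058 0.028 ]
small_tub scene [([282.1, 378.8], 0.66, [0.7672, 0.2479])]
small_tub top [([140.7, 189.9], 0.87, [0.7763, 0.251])]
   tri [0.7741 0.2474 0.0387]
paint_can scene [([168.4, 155.1], 0.88, [0.3568, -0.4645])]
paint_can top [([296.4, 449.2], 0.56, [0.3472, -0.466])]
   tri [ 0.3462 -0.4691  0.042 ]
[ 0.184  -0.5973  0.2306] [ 0.9889  0.1488 -0.      0.    ] [[ 0.9557  0.2944 -0.    ]
 [ 0.2944 -0.9557 -0.    ]
 [-0.      0.     -1.    ]] 0.08738785347698706
```

Run:
```python
from h import *
c=cam("top"); save(c,"topc",(150,310,160,440),2.8)
c=cam("scene"); save(c,"scc",(140,280,140,380),3.3)
```

```text
(no output)
```

View pics/topc.png

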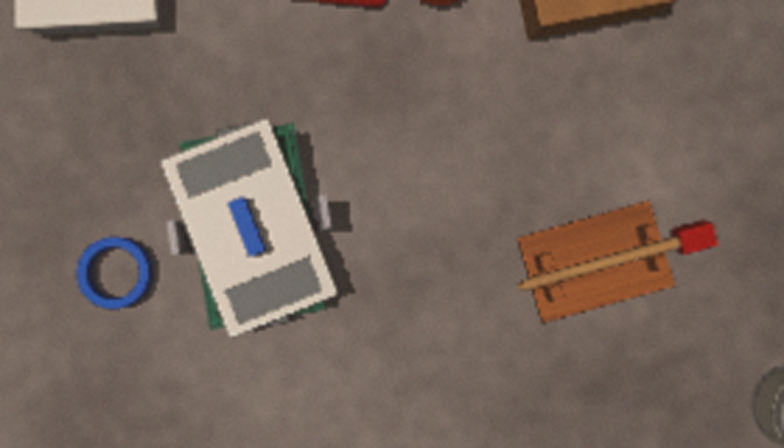

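View pics/scc.png

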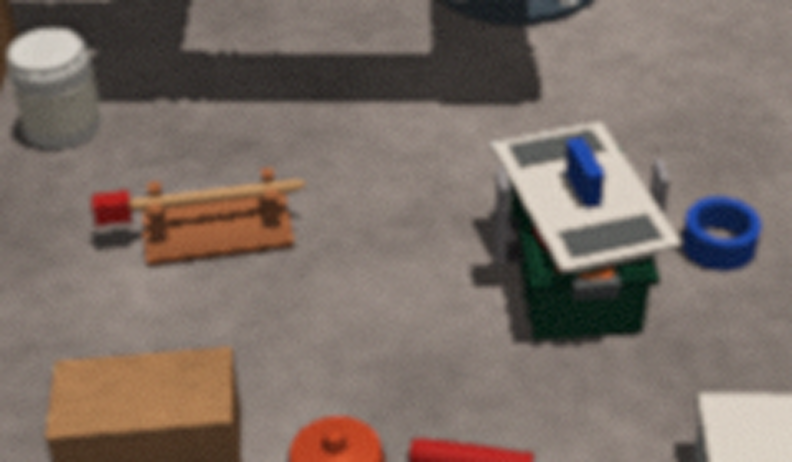

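```bash
cat > fit.py <<'E'
from h import *
from scipy.optimize import least_squares
def T(p,X):
    c,s=np.cos(p[2]),np.sin(p[2]); return np.array([p[0]+c*X[0]-s*X[1],p[1]+s*X[0]+c*X[1],X[2]])
def fit(obs,p0):
    f=lambda p:np.concatenate([proj(c,T(p,X))-px for c,X,px in obs])
    r=least_squares(f,p0,loss='soft_l1'); return r.x,r.fun.reshape(-1,2).round(1).tolist()
tp=lambda x,y:np.array([150+y/2.8,160+x/2.8]) 
sp=lambda x,y:np.array([140+y/3.3,140+x/3.3])
E
python3 - <<'E'
from fit import *
np.set_printoptions(precision=4,suppress=True)
t=cam("top"); s=cam("scene")
lc=lambda x,y:(x,y,.099)
# lid: +x = up in image
lid=[(t,lc(.09,.055),tp(162,160)),(t,lc(.09,-.055),tp(268,120)),(t,lc(-.09,-.055),tp(337,295)),(t,lc(-.09,.055),tp(232,335)),
(s,lc(-.09,-.055),sp(491,145)),(s,lc(-.09,.055),sp(604,122)),(s,lc(.09,.055),sp(681,243)),(s,lc(.09,-.055),sp(566,268))]
pl,r=fit(lid,[.52,.077,.3]); print("lid",pl,r)
for n,c in(("t",t),("s",s)):
    p,_=fit([o for o in lid if o[0] is c],pl); print(n,p)
tub=[(t,(0,.075,.1195),tp(167,238)),(t,(0,-.075,.1195),tp(329,212)),(t,(.0855,-.05,.08),tp(295,124)),
(s,(.0855,-.05,.08),sp(522,278)),(s,(.0855,.05,.08),sp(657,275)),(s,(.0155,.075,.1195),sp(667,168))]
pt,r=fit(tub,[.53,.075,.1]); print("tub",pt,r)
for n,c in(("t",t),("s",s)):
    p,_=fit([o for o in tub if o[0] is c],pt); print(n,p)
# rod: origin head centre
rod=[(t,(0,.1825,.04),tp(520,285)),(t,(0,.0175,.052),tp(677,242)),(t,(0,-.0175,.052),tp(717,233)),(s,(0,.1825,.04),sp(303,185)),(s,(.012,.0175,.052),sp(132,196)),(s,(.012,-.0175,.052),sp(95,198))]
pr,r=fit(rod,[.5,-.36,.2]); print("rod",pr,r)
for n,c in(("t",t),("s",s)):
    p,_=fit([o for o in rod if o[0] is c],pr); print(n,p)
g=(t["frame"][180:285,200:300][:,:,::-1])
S=7; g=cv2.resize(g,None,fx=5.7,fy=5.7,interpolation=cv2.INTER_CUBIC); S=5.7
def poly(pts,col,p,cc,r0,c0,g):
    q=np.array([[((proj(cc,T(p,X))[1]-c0)+.5)*S,((proj(cc,T(p,X))[0]-r0)+.5)*S] for X in pts]).astype(int)
    cv2.polylines(g,[q],True,col,1)
g2=cv2.resize(s["frame"][160:255,270:370][:,:,::-1],None,fx=S,fy=S,interpolation=cv2.INTER_CUBIC)
for G,cc,r0,c0 in((g,t,180,200),(g2,s,160,270)):
    poly([lc(a,b) for a,b in((.09,.055),(.09,-.055),(-.09,-.055),(-.09,.055))],(0,0,255),pl,cc,r0,c0,G)
    poly([(a*.027,b*.008,.138) for a,b in((1,1),(1,-1),(-1,-1),(-1,1))],(0,255,255),pl,cc,r0,c0,G)
    poly([(a*.0855,b*.05,.08) for a,b in((1,1),(1,-1),(-1,-1),(-1,1))],(0,255,0),pt,cc,r0,c0,G)
    for e in(1,-1): poly([(a*.0155,e*(.0715+b*.0035),.1195) for a,b in((1,1),(1,-1),(-1,-1),(-1,1))],(255,255,0),pt,cc,r0,c0,G)
cv2.imwrite("pics/ov1.png",g);cv2.imwrite("pics/ov2.png",g2)
E
```

```text
lid [0.5207 0.0782 0.3848] [[-0.1, -1.1], [-1.1, -0.4], [-0.5, 0.0], [0.8, -1.3], [-1.1, -0.0], [-0.3, -1.2], [-0.2, -0.3], [0.0, -1.7]]
t [0.5201 0.0764 0.3827]
s [0.5222 0.0805 0.3943]
tub [0.5239 0.0753 0.15  ] [[-1.3, 0.9], [-0.4, 0.1], [1.5, -1.4], [-0.7, 3.3], [-1.3, -2.6], [4.3, 0.0]]
t [0.5232 0.0753 0.15  ]
s [0.526  0.0751 0.1639]
rod [ 0.5117 -0.3601  0.2599] [[0.2, -1.6], [0.5, 1.1], [0.6, -0.9], [-0.3, 0.7], [1.6, -0.9], [2.2, -1.4]]
t [ 0.5134 -0.3618  0.269 ]
s [ 0.5024 -0.3597  0.2032]
```

View pics/ov1.png

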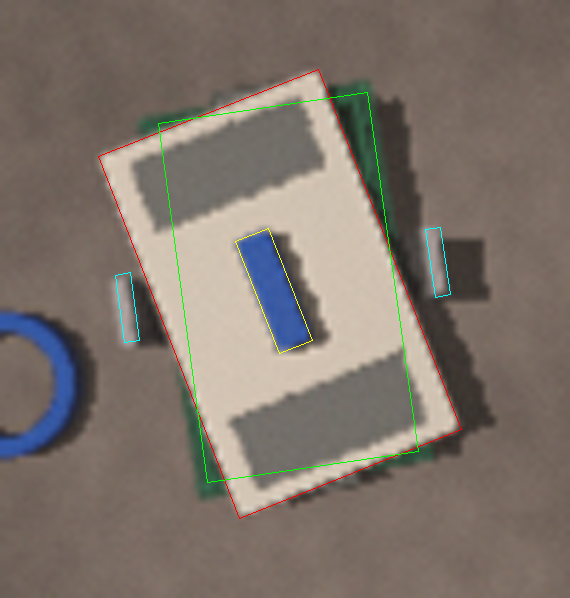

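View pics/ov2.png

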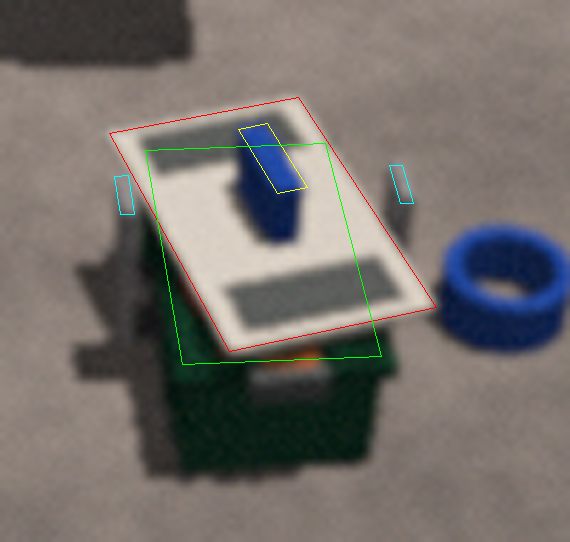

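Run:
```python
from fit import *
np.set_printoptions(precision=4,suppress=True)
t=cam("top"); s=cam("scene")
o1=lambda x,y:np.array([180+y/5.7-.5,200+x/5.7-.5])
o2=lambda x,y:np.array([160+y/5.7-.5,270+x/5.7-.5])
a,b=.0905,.055
lo=[(t,(a,b,.08),o1(140,118)),(t,(a,-b,.08),o1(370,82)),(t,(-a,-b,.08),o1(432,460)),(t,(-a,b,.08),o1(200,497))]
so=[(s,(a,b,.08),o2(395,372)),(s,(.0155,.075,.1195),o2(412,190)),(s,(-.0155,-.0715,.1195),o2(119,177))]
e=[(t,(0,.0715,.1195),o1(125,307)),(t,(0,-.0715,.1195),o1(436,262))]
for n,o in(("t lip",lo),("t ears",e),("s",so),("t",lo+e),("all",lo+e+so)): print(n,*fit(o,[.525,.075,.15]))
# rod from head/shank colours in top
f=t["frame"].astype(int)
red=(f[...,0]>130)&(f[...,1]<60)&(f[...,2]<60); red[:, :360]=0; red[:200]=0
ys,xs=np.nonzero(red); print("red",len(ys),ys.mean(),xs.mean(),at_z(t,(ys.mean(),xs.mean()),.050))
g=cv2.resize(t["frame"][205:275,335:430][:,:,::-1],None,fx=8,fy=8,interpolation=cv2.INTER_CUBIC); cv2.imwrite("pics/rod.png",g)
```

```text
t lip [0.5232 0.0765 0.1679] [[0.1, 0.1], [-0.2, -0.0], [-0.1, -0.1], [0.2, -0.0]]
t ears [0.5241 0.0763 0.1488] [[-0.0, 0.0], [0.0, -0.0]]
s [0.5239 0.0742 0.1719] [[-2.0, -0.0], [2.0, -0.0], [0.1, 0.0]]
t [0.5235 0.0764 0.1645] [[-0.1, 0.3], [-0.2, 0.2], [-0.1, -0.2], [0.0, -0.1], [0.7, 0.0], [-0.2, -0.2]]
all [0.5235 0.0759 0.1636] [[-0.2, 0.5], [-0.2, 0.4], [-0.1, 0.0], [-0.0, 0.0], [0.6, 0.3], [-0.2, 0.1], [-1.9, 0.3], [2.0, 0.5], [-0.1, 0.6]]
red 96 234.85416666666666 408.875 [ 0.5131 -0.3603  0.05  ]
```

View pics/rod.png

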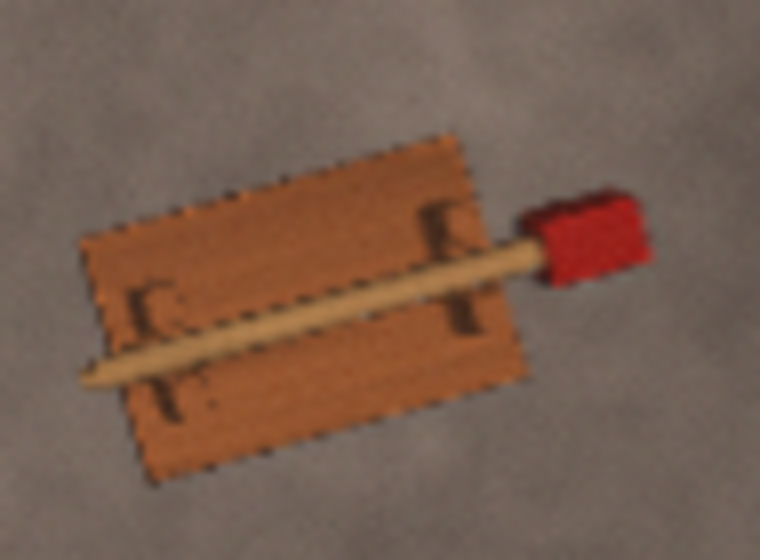

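```bash
cat >> h.py <<'E'
def to(x,y,z,yaw):
    o=robot.get_obs(); M=R.from_quat(o["tool_rot"]).as_matrix()
    d=M.T@(np.array([x,y,z])-o["position"]); y0=np.arctan2(M[1,0],M[0,0])
    t=(y0-yaw+np.pi)%(2*np.pi)-np.pi
    print("rows",(d/.3).round(4),(t/2/np.pi).__round__(4),"nrows",round(np.linalg.norm(d)/.0417,1),round(abs(np.degrees(t))/7.16,1),"tilt",M[2,:2].round(4))
E
python3 -m handwheel '[[0.867,-0.909,0,0],[0.867,-0.909,0,0],[0.867,-0.909,0,0],[0.867,-0.909,0,0],[0.867,-0.909,0,0],[0.867,-0.909,0,0],[0.867,-0.909,0,0],[0.867,-0.909,0,0],[0.867,-0.909,0,0],[0.867,-0.909,0,0],[0.867,-0.909,0,0],[0.867,-0.909,0,0]]' 45 40
python3 -c "
from h import *
to(.5205,.077,.17,.383)"
```

```text
time: 3.2
position: [0.3527, -0.2607, 0.2309]
tool_rot: [0.989, 0.15, 0.0, 0.001]
ft_force: [-0.8, -0.6, -0.2]
grip_width: 0.0392
grip_force: 0.0
rows [ 0.867  -0.9103  0.2015] -0.0132 nrows 9.2 0.7 tilt [0.0001 0.0018]
```

```bash
python3 -m handwheel '[[0.867,-0.91,0.2,-0.013],[0.867,-0.91,0.2,-0.013],[0.867,-0.91,0.2,-0.013],[0.867,-0.91,0.2,-0.013],[0.867,-0.91,0.2,-0.013],[0.867,-0.91,0.2,-0.013],[0.867,-0.91,0.2,-0.013],[0.867,-0.91,0.2,-0.013],[0.867,-0.91,0.2,-0.013],[0.867,-0.91,0.2,-0.013],[0.867,-0.91,0.2,-0.013],[0.867,-0.91,0.2,-0.013],[0.867,-0.91,0.2,-0.013]]'
python3 -c "
from h import *
to(.5205,.077,.118,.383)
c=cam('scene'); save(c,'near1',(130,240,250,400),5)"
```

```text
time: 4.28
position: [0.5203, 0.0752, 0.1705]
tool_rot: [0.982, 0.188, -0.0, 0.0]
ft_force: [0.3, -0.3, -1.2]
grip_width: 0.0396
grip_force: 0.0
rows [ 0.0029 -0.0053  0.175 ] -0.0008 nrows 1.3 0.0 tilt [-0.0008  0.0002]
```

View pics/near1.png

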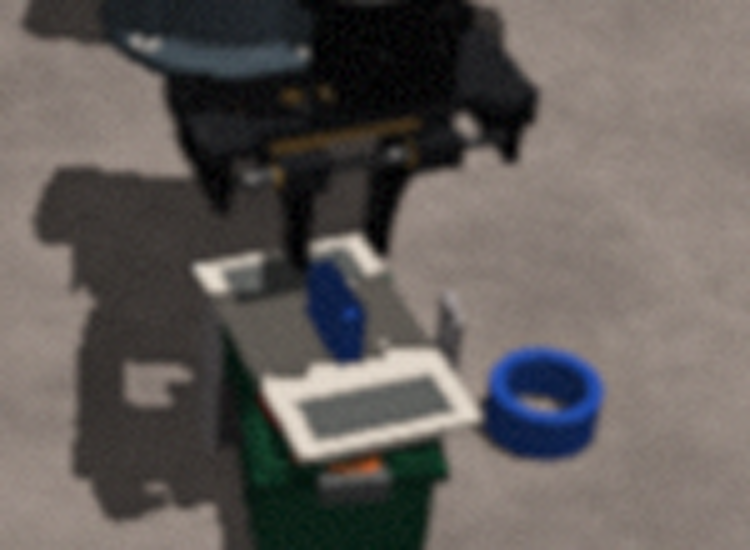

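The fingers at (298,250) and (382,245) straddle the blue handle at (335,290). I'll descend and grip.

```bash
python3 -m handwheel '[[0,-0.005,0.09,0],[0,-0.005,0.177,0],[0,-0.005,0.177,0],[0,-0.005,0.177,0],[0,-0.005,0.177,0]]' && python3 -m handwheel '[[0,0,0,0],[0,0,0,0],[0,0,0,0],[0,0,0,0],[0,0,0,0],[0,0,0,0],[0,0,-0.03,0],[0,0,-0.06,0],[0,0,-0.06,0],[0,0,-0.06,0]]' 0 35
python3 - <<'E'
from fit import *
np.set_printoptions(precision=4,suppress=True)
c=cam("top");s=cam("scene")
to(.5235,.076,.131,.166)
g=np.hstack([cv2.resize(k["frame"][a:a+90,b:b+75][:,:,::-1],None,fx=5,fy=5,interpolation=cv2.INTER_CUBIC) for k,a,b in((c,185,210),(s,165,290))])
cv2.imwrite("pics/grip.png",g)
E
```

```text
time: 4.75
position: [0.5205, 0.0777, 0.1184]
tool_rot: [0.982, 0.188, 0.001, 0.0]
ft_force: [0.5, 1.3, 0.8]
grip_width: 0.0392
grip_force: 0.0
time: 5.58
position: [0.5205, 0.0788, 0.1362]
tool_rot: [0.982, 0.189, 0.001, 0.0]
ft_force: [-0.9, -0.2, -2.2]
grip_width: 0.0152
grip_force: 35.0
rows [0.0079 0.0133 0.015 ] 0.0341 nrows 0.2 1.7 tilt [-0.0001 -0.0001]
```

View pics/grip.png

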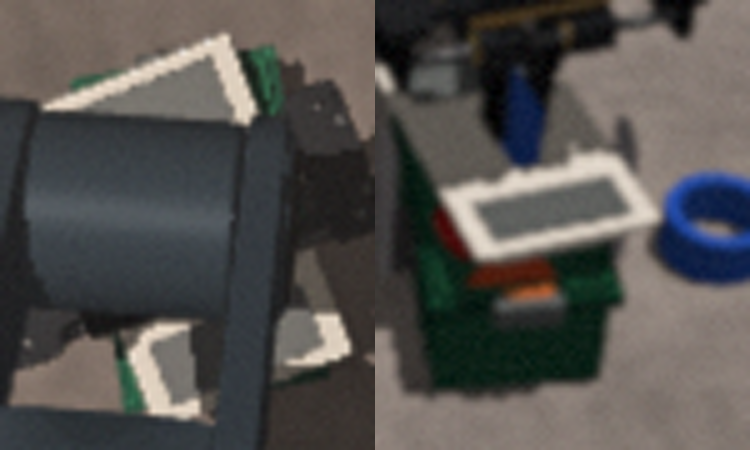

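Run:
```python
from fit import *
np.set_printoptions(precision=4,suppress=True)
t=cam("top");s=cam("scene")
A=lambda x,y:np.array([185+y/5-.5,210+x/5-.5]); B=lambda x,y:np.array([165+y/5-.5,290+(x-375)/5-.5])
z=.117
a=[(t,(.09,-.055,z),A(226,32)),(t,(-.09,-.055,z),A(352,353))]
b=[(s,(.09,.055,z),B(662,216)),(s,(.09,-.055,z),B(480,260))]
for n,o in(("t",a),("s",b),("all",a+b)): print(n,*fit(o,[.52,.078,.38]))
o=robot.get_obs();print(o["position"],R.from_quat(o["tool_rot"]).as_matrix()[:,0],o["moment"])
```

```text
t [0.5211 0.0794 0.3811] [[0.0, 0.0], [-0.0, -0.0]]
s [0.5199 0.0761 0.4167] [[0.1, -0.2], [-0.1, 0.2]]
all [0.5203 0.0789 0.3873] [[0.3, -0.0], [0.1, 0.4], [0.9, 0.2], [-0.1, 0.1]]
[0.5196 0.0788 0.1352] [ 0.9285  0.3713 -0.0007] [-0.0254 -0.0118  0.027 ]
```

```bash
python3 -m handwheel '[[0.005,0.012,0,0.0345],[0.005,0.012,0,0.0345],[0.005,0.012,0,0.0345],[0.005,0.012,0,0.0345],[0.005,0.012,0,0.0345],[0.005,0.012,0,0.0345]]'
python3 - <<'E'
from fit import *
c=cam("top");s=cam("scene")
P=[robot.get_obs()["position"]]
to(.523,.0757,.112,.166)
g=np.hstack([cv2.resize(k["frame"][a:a+90,b:b+75][:,:,::-1],None,fx=5,fy=5,interpolation=cv2.INTER_CUBIC) for k,a,b in((c,185,210),(s,165,290))])
cv2.imwrite("pics/rot.png",g)
E
```

```text
time: 6.28
position: [0.5225, 0.0761, 0.1353]
tool_rot: [0.997, 0.082, -0.0, -0.0]
ft_force: [-0.6, -0.1, 0.0]
grip_width: 0.0153
grip_force: 35.0
rows [0.0012 0.0014 0.078 ] -0.0002 nrows 0.6 0.0 tilt [-0.0002 -0.    ]
```

View pics/rot.png

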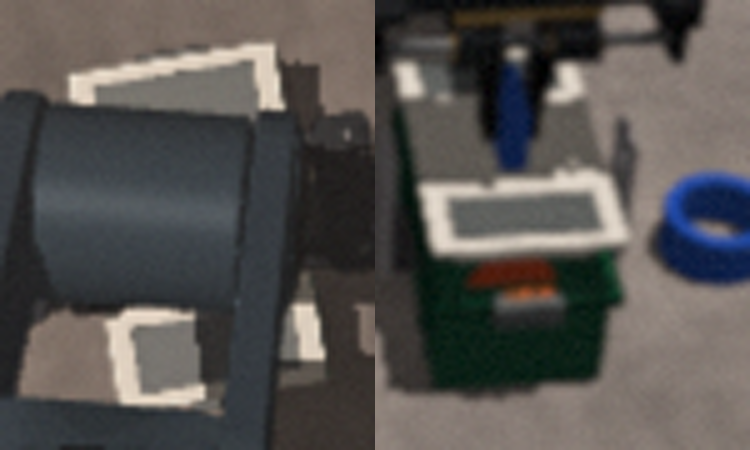

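```bash
python3 - <<'E'
from fit import *
np.set_printoptions(precision=4,suppress=True)
t=cam("top")
A=lambda x,y:np.array([185+y/5-.5,210+x/5-.5]);z=.117
a=[(t,(.09,.055,z),A(68,75)),(t,(.09,-.055,z),A(276,42)),(t,(-.09,-.055,z),A(326,362)),(t,(-.09,.055,z),A(124,405))]
print(*fit(a,[.52,.078,.16]))
E
python3 -m handwheel '[[0,0,0.01,0],[0,0,0.02,0],[0,0,0.03,0],[0,0,0.04,0],[0,0,0.05,0],[0,0,0.06,0],[0,0,0.065,0],[0,0,0.07,0],[0,0,0.07,0],[0,0,0.07,0]]'
python3 -c "
from h import *
to(.523,.0757,.112,.166)"
```

```text
[0.5263 0.0751 0.1726] [[-1.3, -0.1], [-1.6, -0.3], [2.4, 1.1], [1.0, -0.4]]
time: 7.27
position: [0.5227, 0.076, 0.1144]
tool_rot: [0.997, 0.082, -0.0, -0.0]
ft_force: [0.4, -0.7, -0.8]
grip_width: 0.0154
grip_force: 35.0
rows [0.0009 0.0012 0.0079] -0.0004 nrows 0.1 0.0 tilt [-0.0001 -0.0001]
```

```bash
python3 -m handwheel '[[0,0,0.004,0],[0,0,0.008,0],[0,0,0.011,0],[0,0,0.011,0],[0,0,0.011,0],[0,0,0.011,0]]'
python3 -c "
from h import *
print(robot.get_obs()['moment']);to(.523,.0757,.112,.166)"
```

```text
time: 7.77
position: [0.5232, 0.076, 0.1118]
tool_rot: [0.997, 0.082, 0.001, 0.0]
ft_force: [-1.1, 0.3, 6.7]
grip_width: 0.0151
grip_force: 35.0
[-0.00889977  0.05421262  0.04737123]
rows [-0.0007  0.0009 -0.0006] -0.0004 nrows 0.0 0.0 tilt [0.0014 0.0003]
```

```bash
python3 -m handwheel '[[0,0,-0.004,0],[0,0,-0.004,0],[0,0,-0.004,0],[0,0,-0.004,0],[0,0,-0.08,0],[0,0,-0.16,0],[0,0,-0.16,0]]' 40 && python3 -m handwheel '[[0.1,0,0,0],[0.213,0,0,0],[0.213,0,0,0],[0.213,0,0.08,0],[0.213,0,0.16,0],[0.213,0,0.16,0],[0.213,0,0.16,0]]' 0 30
python3 -c "
from h import *
to(.523+.064*.986,.0757+.064*.165,.0935,.166)"
```

```text
time: 8.35
position: [0.5254, 0.0759, 0.1624]
tool_rot: [0.997, 0.082, 0.004, 0.001]
ft_force: [0.6, -0.1, 0.6]
grip_width: 0.0344
grip_force: 0.0
time: 8.93
position: [0.584, 0.0864, 0.1095]
tool_rot: [0.997, 0.082, -0.002, -0.0]
ft_force: [-0.1, -0.2, 0.6]
grip_width: 0.0015
grip_force: 0.0
rows [0.0069 0.0017 0.0533] -0.0004 nrows 0.4 0.0 tilt [-0.0046 -0.001 ]
```

```bash
python3 -m handwheel '[[0,0,0.015,0],[0,0,0.03,0],[0,0,0.04,0],[0,0,0.05,0],[0,0,0.056,0],[0,0,0.06,0],[0,0,0.06,0]]'
```

```text
time: 9.52
position: [0.5869, 0.0865, 0.0953]
tool_rot: [0.997, 0.082, 0.002, 0.0]
ft_force: [-2.2, 0.5, 10.0]
grip_width: 0.0005
grip_force: 5.0
```

```bash
python3 -m handwheel '[[0,0,0.004,0],[0,0,0.008,0],[0,0,0.01,0],[0,0,0.01,0]]';  python3 -m handwheel '[[0,0,0.003,0],[0,0,0.006,0],[0,0,0.006,0],[0,0,0.006,0]]'
```

```text
time: 9.85
position: [0.5885, 0.0867, 0.0946]
tool_rot: [0.997, 0.082, 0.004, 0.0]
ft_force: [-2.0, 0.7, 20.7]
grip_width: 0.0006
grip_force: 10.6
time: 10.18
position: [0.5895, 0.0868, 0.0942]
tool_rot: [0.997, 0.082, 0.005, 0.0]
ft_force: [-2.8, 0.7, 27.8]
grip_width: 0.0005
grip_force: 13.9
```

```bash
python3 -m handwheel '[[0,0,-0.1,0],[0,0,-0.2,0],[-0.1,0,-0.2,0],[-0.23,0,-0.2,0],[-0.36,0,-0.2,0],[-0.43,0,-0.2,0],[-0.43,0,-0.1,0],[-0.43,0,-0.07,0],[-0.43,0,-0.07,0],[-0.43,0,-0.07,0]]'
python3 -c "
from h import *
to(.523-.064*.986,.0757-.064*.165,.0935,.166)"
```

```text
time: 11.02
position: [0.4593, 0.0653, 0.1092]
tool_rot: [0.997, 0.082, -0.0, -0.0]
ft_force: [-0.4, -0.5, 0.1]
grip_width: 0.0004
grip_force: 0.0
rows [0.0017 0.0009 0.0522] -0.0004 nrows 0.4 0.0 tilt [-0.0001 -0.0001]
```

```bash
python3 -m handwheel '[[0,0,0.015,0],[0,0,0.03,0],[0,0,0.04,0],[0,0,0.045,0],[0,0,0.05,0],[0,0,0.05,0]]';python3 -m handwheel '[[0,0,0.004,0],[0,0,0.008,0],[0,0,0.008,0]]';  python3 -m handwheel '[[0,0,0.004,0],[0,0,0.008,0],[0,0,0.008,0]]'
```

```text
time: 11.52
position: [0.4586, 0.0654, 0.0942]
tool_rot: [0.997, 0.082, 0.0, -0.0]
ft_force: [0.6, -0.2, 0.9]
grip_width: 0.0002
grip_force: 0.0
time: 11.77
position: [0.4595, 0.0656, 0.0937]
tool_rot: [0.997, 0.082, 0.001, 0.0]
ft_force: [-1.7, 0.5, 16.8]
grip_width: 0.0004
grip_force: 8.4
time: 12.02
position: [0.4603, 0.0657, 0.0933]
tool_rot: [0.997, 0.082, 0.003, 0.0]
ft_force: [-3.6, 1.6, 33.9]
grip_width: 0.0002
grip_force: 17.3
```

```bash
python3 -m handwheel '[[0,0,-0.12,0],[0,0,-0.24,0],[0,0,-0.35,0],[-0.03,0.15,-0.35,-0.02],[-0.03,0.3,-0.35,-0.04],[-0.03,0.8,-0.35,-0.266],[-0.03,0.8,-0.35,-0.266],[-0.03,0.8,-0.35,-0.266],[-0.03,0.8,-0.35,-0.266],[-0.03,0.8,-0.35,-0.266],[-0.03,0.8,-0.35,-0.266],[-0.03,0.8,-0.35,-0.266],[-0.03,0.8,-0.35,-0.266],[-0.03,0.8,-0.35,-0.266],[-0.03,0.8,-0.35,-0.266],[-0.03,0.8,-0.35,-0.266],[-0.03,0.8,-0.35,-0.266],[-0.03,0.8,-0.35,-0.266],[-0.03,0.8,-0.35,-0.266]]' 60 40
python3 -c "
from h import *
print(robot.get_obs()['q'])
to(.513,-.361,.12,1.837)"
```

```text
time: 13.6
position: [0.4884, -0.1727, 0.1944]
tool_rot: [0.609, 0.793, -0.0, -0.0]
ft_force: [0.1, -0.8, 0.9]
grip_width: 0.0526
grip_force: 0.0
[-5.55828276e-01  4.34868642e-01  1.73704520e+00  4.26820765e-05
  9.70336459e-01 -8.16859250e-01]
rows [-0.6277 -0.0827  0.2477] -0.0008 nrows 4.9 0.0 tilt [ 0.0005 -0.0004]
```

```bash
python3 -m handwheel '[[-0.13,-0.08,0.05,0],[-0.26,-0.08,0.1,0],[-0.39,-0.08,0.15,0],[-0.628,-0.083,0.248,0],[-0.628,-0.083,0.248,0],[-0.628,-0.083,0.248,0],[-0.628,-0.083,0.248,0],[-0.628,-0.083,0.248,0]]'
python3 - <<'E'
from fit import *
np.set_printoptions(precision=4,suppress=True)
t=cam("top");s=cam("scene")
to(.513,-.361,.051,1.837)
S=5
g=np.hstack([cv2.resize(k["frame"][a:a+110,b:b+75][:,:,::-1],None,fx=S,fy=S,interpolation=cv2.INTER_CUBIC) for k,a,b in((t,180,210),(s,160,285),(s,150,155))][:3])
g=cv2.resize(g[:,:],(800,int(g.shape[0]*800/g.shape[1])))
cv2.imwrite("pics/chk.png",g)
E
```

```text
time: 14.27
position: [0.5131, -0.3603, 0.1196]
tool_rot: [0.609, 0.793, 0.0, -0.001]
ft_force: [-0.5, 0.2, 0.3]
grip_width: 0.0522
grip_force: 0.0
rows [-0.0041 -0.0031  0.2321] -0.0003 nrows 1.7 0.0 tilt [ 0.0009 -0.0002]
```

View pics/chk.png

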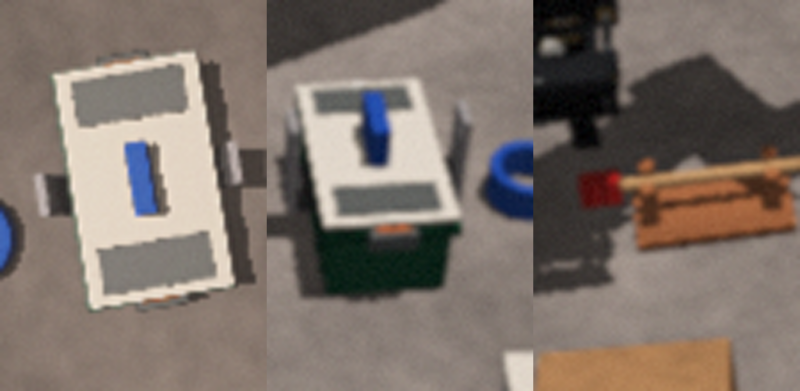

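```bash
python3 - <<'E'
from fit import *
np.set_printoptions(precision=4,suppress=True)
t=cam("top");k=3.5556
A=lambda x,y:np.array([180+y/k-.5,210+x/k-.5]);z=.085
a=[(t,(.09,.055,z),A(53,75)),(t,(.09,-.055,z),A(194,52)),(t,(-.09,-.055,z),A(233,285)),(t,(-.09,.055,z),A(90,308))]
e=[(t,(0,.075,.1195),A(35,195)),(t,(0,-.075,.1195),A(240,163))]
print(*fit(a,[.52,.078,.16]));print(*fit(e,[.52,.078,.16]))
f=t["frame"].astype(int); b=(f[...,2]>120)&(f[...,0]<90); b[:,:230]=0;b[:,270:]=0;b[:190]=0;b[270:]=0
ys,xs=np.nonzero(b); print(len(ys),at_z(t,(ys.mean(),xs.mean()),.118), cv2.minAreaRect(np.c_[xs,ys].astype(np.float32)))
w=(f.sum(2)>480); w[:,:215]=0;w[:,285:]=0;w[:185]=0;w[275:]=0
ys,xs=np.nonzero(w); h=cv2.minAreaRect(np.c_[xs,ys].astype(np.float32)); print(h,at_z(t,h[0][::-1],.085))
E
python3 -m handwheel '[[-0.002,-0.002,0.12,0],[-0.002,-0.002,0.24,0],[-0.002,-0.002,0.302,0],[-0.002,-0.002,0.302,0],[-0.002,-0.002,0.302,0]]' && python3 -m handwheel '[[0,0,0,0],[0,0,0,0],[0,0,0,0],[0,0,0,0],[0,0,0,0],[0,0,0,0],[0,0,0,0]]' 0 45
python3 -c "
from h import *
to(.513,-.361,.12,1.737)"
```

```text
[0.5234 0.0762 0.1707] [[-0.3, -0.4], [-0.5, 0.3], [0.2, 0.3], [0.6, -0.3]]
[0.523  0.0777 0.1601] [[-0.0, 0.3], [0.0, -0.3]]
109 [0.5237 0.0753 0.118 ] ((249.18917846679688, 229.63514709472656), (19.72787857055664, 5.425166606903076), 80.53767395019531)
((248.41893005371094, 230.51351928710938), (66.58158874511719, 57.210838317871094), 80.53767395019531) [0.5218 0.0793 0.085 ]
time: 14.83
position: [0.5133, -0.3606, 0.0296]
tool_rot: [0.607, 0.794, 0.0, -0.001]
ft_force: [0.6, -0.7, 0.7]
grip_width: 0.052
grip_force: 0.0
time: 15.42
position: [0.5137, -0.3624, 0.0301]
tool_rot: [0.608, 0.794, -0.0, 0.001]
ft_force: [0.0, -0.6, 3.2]
grip_width: 0.0243
grip_force: 43.6
rows [ 0.0049 -0.001  -0.2996] 0.0156 nrows 2.2 0.8 tilt [-0.0011  0.0006]
```

```bash
python3 -m handwheel '[[0,0,-0.06,0],[0,0,-0.14,0],[0,0,-0.24,0],[0,0,-0.3,0],[0,0,-0.3,0],[0,0,-0.3,0]]'
python3 - <<'E'
from fit import *
np.set_printoptions(precision=4,suppress=True)
t=cam("top");s=cam("scene")
to(.5685,-.1927,.114,1.737)
o=robot.get_obs();print(o["position"],o["moment"],o["ft_force"])
E
```

```text
time: 15.92
position: [0.5138, -0.3624, 0.1204]
tool_rot: [0.608, 0.794, -0.0, 0.001]
ft_force: [-0.5, 1.3, -0.8]
grip_width: 0.0246
grip_force: 43.7
rows [0.4935 0.3265 0.0149] 0.0156 nrows 4.3 0.8 tilt [ 0.0023 -0.0013]
[ 0.5126 -0.3612  0.1183] [-0.0109 -0.115   0.0155] [ 0.5442  0.2527 -1.098 ]
```

```bash
python3 -m handwheel '[[0.1,0.065,0.01,0.0155],[0.2,0.13,0.015,0.0155],[0.3,0.2,0.015,0.0155],[0.49,0.326,0.015,0.0155],[0.49,0.326,0.015,0.0155],[0.49,0.326,0.015,0.0155],[0.49,0.326,0.015,0.0155],[0.49,0.326,0.015,0.0155]]'
python3 - <<'E'
from fit import *
np.set_printoptions(precision=4,suppress=True)
t=cam("top");s=cam("scene")
to(.5685,-.1927,.094,1.737)
o=robot.get_obs();p=o["position"];M=R.from_quat(o["tool_rot"]).as_matrix();u=M[:,0];print(p,u)
zax=p[2]+.010
for n,c in(("top",t),("scene",s)):
    for d in(.06,.1825): print(n,d,"pred px",proj(c,np.r_[p[:2],zax]+u*d).round(1))
er=np.array([.5235+.165*.075,.076-.986*.075,.1195]);
for n,c in(("top",t),("scene",s)): print(n,"ear top",proj(c,er),"hole",proj(c,er-[0,0,.0155]))
g=np.hstack([cv2.resize(k["frame"][a:a+75,b:b+100][:,:,::-1],None,fx=4,fy=4,interpolation=cv2.INTER_CUBIC) for k,a,b in((t,190,265),(s,155,220))])
cv2.imwrite("pics/pre.png",g)
E
```

```text
time: 16.68
position: [0.5688, -0.1946, 0.1138]
tool_rot: [0.646, 0.764, -0.0, -0.001]
ft_force: [0.5, -0.2, -0.7]
grip_width: 0.0241
grip_force: 43.7
rows [0.0101 0.0002 0.0677] -0.0001 nrows 0.5 0.0 tilt [ 0.0004 -0.0009]
[ 0.569  -0.1957  0.1143] [-0.1647  0.9863  0.0004]
top 0.06 pred px [216.4 330.7]
top 0.1825 pred px [223.9 284.2]
scene 0.06 pred px [195.  241.8]
scene 0.1825 pred px [192.9 284.3]
top ear top [225.0396 277.3105] hole [225.2148 277.3018]
scene ear top [193.9239 290.4647] hole [198.0185 290.2891]
```

View pics/pre.png

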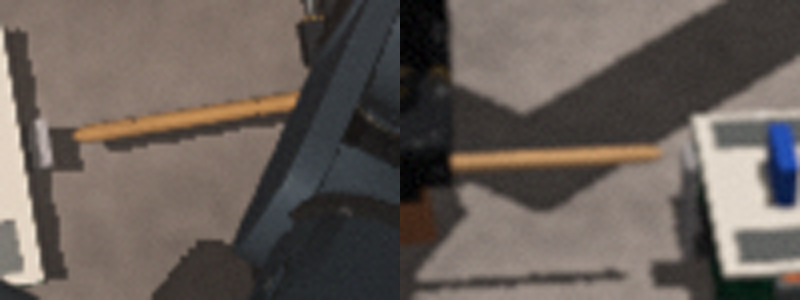

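```bash
python3 -m handwheel '[[0,0,0.03,0],[0,0,0.066,0],[0,0,0.066,0],[0.05,0,0.066,0],[0.1,0,0.066,0],[0.15,0,0.066,0],[0.15,0,0.066,0],[0.15,0,0.066,0]]'
python3 - <<'E'
from h import *
o=robot.get_obs();print(o["position"],o["moment"],o["ft_force"])
b=np.array([.5235,.076]);k=.0925
to(.5235+.165*k,.076-.986*k,.094,1.737)
E
```

```text
time: 17.45
position: [0.5617, -0.1483, 0.0956]
tool_rot: [0.645, 0.764, -0.0, -0.0]
ft_force: [0.6, -1.1, 0.3]
grip_width: 0.0247
grip_force: 43.7
[ 0.56172273 -0.1483095   0.09559668] [-0.01856375 -0.12939589  0.00349468] [ 0.59486293 -1.1397956   0.31574906]
rows [ 0.4502 -0.0005  0.0053] 0.0006 nrows 3.2 0.0 tilt [-0.     -0.0002]
```

```bash
python3 -m handwheel '[[0.05,0,0.003,0],[0.1,0,0.003,0],[0.15,0,0.003,0],[0.2,0,0.003,0],[0.2,0,0.003,0]]'; python3 -m handwheel '[[0.04,0,0,0],[0.08,0,0,0],[0.12,0,0,0],[0.16,0,0,0],[0.2,0,0,0],[0.2,0,0,0]]'
python3 - <<'E'
from h import *
k=.0925
to(.5235+.165*k,.076-.986*k,.094,1.737)
E
```

```text
time: 17.87
position: [0.5501, -0.0871, 0.0941]
tool_rot: [0.645, 0.764, -0.0, -0.002]
ft_force: [-1.7, 0.2, -1.1]
grip_width: 0.0245
grip_force: 43.7
time: 18.37
position: [0.5408, -0.0292, 0.0942]
tool_rot: [0.645, 0.764, -0.0, -0.001]
ft_force: [-0.4, -0.5, -1.1]
grip_width: 0.024
grip_force: 43.7
rows [0.0471 0.0013 0.0008] 0.0004 nrows 0.3 0.0 tilt [ 0.0014 -0.0017]
```

Both ears are passed without contact force; now push to the stop.

```bash
python3 -m handwheel '[[0.015,0,0,0],[0.03,0,0,0],[0.038,0,0,0],[0.044,0,0,0],[0.044,0,0,0]]'; python3 -m handwheel '[[0.004,0,0,0],[0.007,0,0,0],[0.007,0,0,0]]'
```

```text
time: 18.78
position: [0.5398, -0.0188, 0.0943]
tool_rot: [0.646, 0.764, -0.0, -0.0]
ft_force: [0.0, -0.1, -0.4]
grip_width: 0.0244
grip_force: 43.7
time: 19.03
position: [0.5395, -0.0168, 0.0944]
tool_rot: [0.646, 0.763, 0.0, -0.0]
ft_force: [-0.7, -0.2, -0.7]
grip_width: 0.0244
grip_force: 43.7
```

```bash
python3 -m handwheel '[[0.003,0,0,0],[0.006,0,0,0],[0.006,0,0,0]]'; python3 -m handwheel '[[0.003,0,0,0],[0.006,0,0,0],[0.006,0,0,0]]'
```

```text
time: 19.28
position: [0.5394, -0.0157, 0.0944]
tool_rot: [0.645, 0.764, -0.0, 0.001]
ft_force: [-1.1, -3.3, -0.7]
grip_width: 0.0244
grip_force: 43.7
time: 19.53
position: [0.5395, -0.0156, 0.0945]
tool_rot: [0.645, 0.764, -0.001, 0.002]
ft_force: [0.2, -10.5, -2.0]
grip_width: 0.0241
grip_force: 43.7
```

```bash
python3 -m handwheel '[[-0.004,0,0.005,0],[-0.004,0,0.01,0],[-0.004,0,0.01,0]]'; python3 -m handwheel '[[0,0,0,0],[0,0,0,0],[0,0,0,0],[0,0,0,0],[0,0,0,0]]' 55; python3 -m handwheel '[[0,0,-0.05,0],[0,0,-0.15,0],[0,0,-0.25,0],[0,0,-0.4,0],[-0.13,0,-0.4,0],[-0.26,0,-0.4,0],[-0.39,0,-0.4,0],[-0.5,0,-0.4,0],[-0.6,0,-0.4,0],[-0.6,0,-0.4,0]]'
python3 - <<'E'
from fit import *
np.set_printoptions(precision=4,suppress=True)
t=cam("top");s=cam("scene")
P=[.5235,.076,.166]
for n,c in(("top",t),("scene",s)):
    f=c["frame"].astype(int); H=proj(c,T(P,(0,-.0925,.1025))); r,q=H.round().astype(int)
    for nm,m in(("red",(f[...,0]>110)&(f[...,1]<70)&(f[...,2]<70)),("wood",(f[...,0]-f[...,2]>45)&(f[...,1]>85)&(f[...,1]-f[...,2]>15))):
        m=m.copy(); k=np.zeros_like(m); k[r-40:r+40,q-90:q+90]=1; m&=k
        ys,xs=np.nonzero(m); print(n,nm,len(ys),(ys.mean(),ys.min(),ys.max(),xs.mean(),xs.min(),xs.max()) if len(ys) else None)
    for nm,X in(("head",(0,-.0925,.1125)),("headface",(0,-.075,.1125)),("tip",(0,.09,.1005)),("tip-ear",(0,.075,.1005))): print(n,nm,proj(c,T(P,X)).round(1))
for l in("tape_roll","rod_head","screw_jar","lid_under"):
    for n in("top",): print(l,[(np.round(q["point"],1).tolist(),round(q["conf"],2)) for q in vision.look_for(n,l)[:1]])
E
```

```text
time: 19.78
position: [0.5403, -0.0155, 0.0917]
tool_rot: [0.646, 0.764, 0.0, 0.002]
ft_force: [0.6, -6.1, 0.8]
grip_width: 0.0244
grip_force: 43.7
time: 20.2
position: [0.5388, -0.0138, 0.0912]
tool_rot: [0.646, 0.764, 0.0, -0.0]
ft_force: [-0.0, 0.9, -0.7]
grip_width: 0.0456
grip_force: 0.0
time: 21.03
position: [0.5706, -0.1979, 0.2115]
tool_rot: [0.647, 0.762, -0.0, 0.003]
ft_force: [-0.0, -0.3, 0.0]
grip_width: 0.0478
grip_force: 0.0
top red 126 (np.float64(223.5793650793651), np.int64(218), np.int64(229), np.float64(283.468253968254), np.int64(277), np.int64(290))
top wood 217 (np.float64(228.10138248847926), np.int64(184), np.int64(263), np.float64(248.14285714285714), np.int64(215), np.int64(358))
top head [224.  283.9]
top headface [225.1 277.3]
top tip [235.3 215.6]
top tip-ear [234.3 221.2]
scene red 57 (np.float64(196.96491228070175), np.int64(195), np.int64(199), np.float64(284.5964912280702), np.int64(279), np.int64(290))
scene wood 170 (np.float64(201.16470588235293), np.int64(195), np.int64(225), np.float64(313.2647058823529), np.int64(194), np.int64(345))
scene head [196.1 284.4]
scene headface [195.8 290.4]
scene tip [196.2 345.5]
scene tip-ear [196.5 340.5]
tape_roll [([252.5, 197.1], 0.7)]
rod_head [([224.1, 256.7], 0.57)]
screw_jar [([253.7, 108.7], 0.96)]
lid_under [([233.2, 247.6], 0.77)]
```

Run:
```python
from h import *
a=cv2.imread("pics/top0.png")[:,:,::-1].astype(int); b=cam("top")["frame"].astype(int)
for f in(a,b):
    m=(f[...,2]-f[...,0]>40); m[:, :175]=0;m[:,225:]=0;m[:215]=0;m[280:]=0
    ys,xs=np.nonzero(m);print(len(ys),ys.mean(),xs.mean(),ys.min(),ys.max(),xs.min(),xs.max())
```

```text
255 247.03529411764706 199.65882352941176 235 259 187 212
265 247.08301886792452 199.84528301886792 235 259 187 212
```

The tape roll hasn't moved, and the rod head and tip are where they should be, so I'm handing in.

```bash
python3 -c "
from rig import job
print(job.hand_in())"
```

```text
the job is handed in; nothing more can be done
None
```

The lid is squared up and pressed home at both ends. The rod is through both ears under the handle with its head against the ear, released. I handed the job in at about 21 s on the robot's clock; it returned no verdict.

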